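# Release the router-lift brake with its keyed crank

## Robot

A 6-joint arm with a two-finger parallel gripper is mounted at the origin on the work surface. World frame = base frame: x ahead of the robot, y to its left, z up, the work surface at z = 0. Lengths are in m, angles in degrees, forces in N, time in s.
With the tool pointing down it reaches from about 0.35 to 0.775 m from the base axis. Payload 5.5 kg.
Tool frame: the origin (TCP) lies midway between the tips of the shut fingers; the grasp point (between the pads) lies 19 mm behind it; z points along the fingers, y is the line along which they close (so a half turn about z gives the same grasp; the last joint's range is limited). The gripper opens to 85 mm and grips with 20 to 120 N. Pads are 22 mm wide; open, the fingers measure 114 mm over their backs; the gripper's body (76 mm by 85 mm) begins 54 mm behind the grasp point. The pads swing forward as they close: fully open they stand 13 mm farther back than shut.
Start: joints at [-81.337, 17.945, 2.641, 74.691, 0, 82.002], TCP at [0.165, -0.551, 0.208] pointing down, gripper open.
Joint ranges: [-158.12, 158.12], [-49.38, 96.58], [-58.88, 72.47], [-126.05, 133.96], [-84.25, 85.87], [-180, 180]. Speed limits (degrees/s): [147.25, 147.25, 180, 180, 180, 180].

## Interface

Orientations are given as [roll, pitch, yaw] about the fixed x, y, z axes, in that order (R = Rz(yaw) Ry(pitch) Rx(roll)).
In Python, from cell import state, snapshot, camera_model, finish_job gives the robot as it stands. The module is installed in compiled form; this text tells all that it offers.
- The arm moves only by the tool jog_arm, never from a script. Its argument "plan" is a list of rows, each a list of 4 numbers: the shift along the tool's x, y, z in m, then the turn about the tool's z in rad. A call has 1 to 12 rows; each row is the pose to reach, as a shift and turn from the pose commanded when the call began, along the tool's axes at that moment; what a row does not reach only later rows make up. A row lasts 1/10 s, in which the tool goes at most 50 mm and 8.59 degrees, less where a joint would pass 70% of its speed; a pose out of reach is approached as far as the arm can. A call with a gripper value outside its range is refused whole. "grip" is the closure, from -1 (fully open) to 1 (shut), set as the call begins (left out, the last holds). The fingers move at their own pace and stop on an object; the grip force is fixed at half the most. Time passes only in rows, so rows that repeat a pose let the fingers close. It gives the time, the measured TCP pose, the force, the opening and the grip force at its end, in the units of the state.
- state(): the state, without advancing time (a new reading comes with each control period).
- snapshot(name): name is "side" or "top" or "wrist"; returns the picture (480x640x3 uint8, red, green, blue); there is no depth.
- camera_model(name): a dict with "mtx" (3x3 intrinsics, pixels), "position" and "orientation" of the camera in the world; the wrist camera has in their place "mount" (4x4, takes a point from camera to tool coordinates, whose origin is the TCP and whose axes are the flange's). Camera axes: x right, y down, z forward; pixel columns grow to the right and rows downward; lengths in m; the calibration is good to about 2 mm. A picture is of the moment at which its call begins: read the wrist's pose just before it. camera_model takes no time and is no camera call.
- finish_job(): hands the job in; it is judged then, once.
The state is a dict: "clock": time; "joint_pos": joint angles; "dq": joint speeds; "tau": joint torques, N m; "tcp_pos": TCP position; "tcp_rot": TCP orientation; "contact_force": force on the tool from outside, world axes, zero at the start; "torque": the same for the moment, N m; "finger_gap": finger opening in m; "grasp_force": force on a finger pad.
Only numpy, scipy, OpenCV 4.12 (cv2) and the standard library are available. Lean on these libraries where they do the work, as an engineer would, in place of code of your own. Each camera call takes 0.05 s, during which the arm holds its last target. There are 200 camera calls.

## Task

Slip the tall orange spacer sleeve over the aluminium hub of the blue router-lift head until it stands flat on the blue plate, and let go of it. Then take the green-handled keyed crank from its wooden stand, push its shaft into the hub, turning it until the brass key slips into the keyway, and keep pushing against the spring until its flange is down on the sleeve. Finish while still gripping the crank and holding it pressed down there, and leave the other things on the bench where they are.

Things in the scene. Friction and masses are not known exactly. Their poses are not given: they have to be found in the camera images.
- lift: router-lift head, fixed: blue square plate 130 x 130 x 20 mm with a round aluminium hub upright at its centre. Origin at the centre of the plate's underside, z up; a yellow strip on the plate marks its -y side. The hub: 36 mm outside diameter, from z = 20 to z = 60 mm
- hub_mouth (a point): centre of the hub's top face, z = 60 mm of the lift head, axes as the lift head's. Here opens an 18 mm bore with one keyway, 9 mm wide, reaching 15.5 mm from the axis, full depth. The keyway points anywhere within 0.45 rad either side of +x; no reading tells where: see the slot or feel for it with the crank. The hub turns stiffly (0.3 N m): pressing with 5 N does not carry it round
- brake (a joint): red sprung brake pin inside the hub's bore, its top at z = 40 mm of the lift head when out. Value in m: 0 is out, grows as it is pressed down, end stop 0.013. It pushes back with 3 N at 0, rising to 9 N at 0.010. With the crank's flange on the seated sleeve it reads about 0.010
- sleeve: tall orange spacer sleeve, loose, standing upright on the bench: plain tube, outside diameter 52 mm, bore 39 mm, height 45 mm, 80 to 150 g. Origin at the centre of its underside, z along its axis. On the lift head's plate its top stands 5 mm above the hub
- key: keyed crank, loose, 180 to 340 g, upright in the stand. Origin at the centre of the shaft's tip, z up the shaft. Steel shaft 16 mm diameter, z = 0 to 35 mm, tapered to 10 mm over the last 5 mm; brass key on its +x side, 6 mm wide, reaching 14 mm from the axis, z = 10 to 32 mm. With the tip 10 mm inside the bore the key stops on the hub's top unless within about 0.1 rad of the keyway
- key_grip (a point): point on the crank's axis 65 mm above its tip, axes as the crank's, in the green handle: an upright flat tab from z = 41 to 86 mm of the crank, 40 mm wide along x, 14 mm thick along y (pinch it across the 14 mm), yellow mark on top over the key. Below it a dark flange, 50 mm diameter, z = 35 to 41 mm. Home: flange on the sleeve, the tip at z = 30 mm of the lift head
- stand: wooden block 80 x 80 x 50 mm, fixed, with a 33 mm hole through its middle in which the crank stands, the crank's flange resting on its top. Origin at the centre of its underside, z up. The crank has to rise 35 mm to clear it
- short_ring: bystander: low blue ring, outside diameter 52 mm, height 18 mm; not the sleeve wanted. Origin at the centre of its underside
- glue: bystander: yellow glue bottle, diameter 60 mm, height 170 mm, standing. Origin at the centre of its underside
- mug: bystander: blue mug, diameter 80 mm, height 90 mm. Origin at the centre of its underside
- wrench: bystander: steel wrench 180 mm long lying flat along its x axis. Origin at its underside
- offcut: bystander: dark wood offcut 120 x 45 x 22 mm. Origin at the centre of its underside
- driver: bystander: screwdriver with red handle, 200 mm long, lying along its x axis. Origin at its underside
- block: bystander: cork sanding block 90 x 60 x 35 mm. Origin at the centre of its underside

How it is judged (in metres and radians):
On the way, in this order (a step that is already met when the one before it is completed fails the run):
1. the tall sleeve stands flat on the blue plate around the hub, let go of (z of sleeve in the frame of lift below 0.023 m and horizontal distance between sleeve and lift below 0.004 m and angle between sleeve's own z axis and vertical below 0.06 rad and contact force between the fingers and sleeve below 0.1 N), for 0.2 s.
2. the crank's key has slipped into the keyway (horizontal distance between key and lift below 0.003 m and angle between key's own z axis and vertical below 0.08 rad and z of key in the frame of lift below 0.044 m), for 0.1 s.
At the end, for the whole second after the job is handed in: crank gripped, still, upright within 0.08 rad, within 3 mm of the hub's axis, tip under 32.5 mm in the lift's frame (home 30), brake pressed over 7.5 mm; sleeve untouched, upright, within 4 mm of the hub's axis, underside under 23 mm (plate top 20) (all of step 1 and horizontal distance between key and lift below 0.003 m and angle between key's own z axis and vertical below 0.08 rad and z of key in the frame of lift below 0.0325 m and value of joint brake above 0.0075 m and contact force between the fingers and key above 2 N and linear speed of key below 0.02 m/s); the arm keeps its last pose, push and grip.
It fails at once if a bystander is moved by more than 40 mm (distance of any of short_ring, glue, mug, wrench, offcut, driver, block from where it was at the start of the episode above 0.04 m).
It also fails if it takes over 58 s, if anything falls off the work surface, if the arm or the gripper's body presses on something with over 40 N, if the wrist force passes 120 N, or if a joint passes its speed limit or range.

## Working session

There is one attempt and no reset: what is moved stays moved. The work goes in short steps, Python scripts to look and compute and a tool call to move; the robot and the scene stay as the last step left them, time stands still between calls to the robot, and variables do not carry over. Pictures are saved under pics/ and viewed, at most 10 in all, crops included, and the job is handed in when it is done.

Besides the shell and the picture viewer there is one more tool, called after "Call:" by a JSON object that holds its "op" and its "data". jog_arm: Moves the arm, as the interface text tells. Its arguments: {"type":"object","properties":{"plan":{"type":"array","items":{"type":"array","items":{"type":"number"}}},"grip":{"type":"number"}},"required":["plan"]}

```bash
mkdir -p pics
python3 - <<'E'
from cell import *
import cv2,numpy as np
print(state())
for n in ("side","top","wrist"):
    m=camera_model(n); print(n,m)
a=snapshot("top");b=snapshot("side")
np.save("top.npy",a);np.save("side.npy",b)
cv2.imwrite("pics/top.png",a[:,:,::-1]);cv2.imwrite("pics/side.png",b[:,:,::-1])
E
```

```text
{'clock': 0.0, 'joint_pos': array([-8.13371676e+01,  1.79909790e+01,  2.57738032e+00,  7.46921240e+01,
        8.56490438e-06,  8.20026457e+01]), 'dq': array([ 0.00675617,  0.12122649, -0.04535445,  0.02473479,  0.00621847,
        0.09014089]), 'tau': array([-1.22944610e-03, -4.80618238e+01,  2.98536354e+01,  1.89255568e-02,
       -2.84091487e-05,  3.25459212e-05]), 'tcp_pos': array([ 0.16476591, -0.55030155,  0.20711008]), 'tcp_rot': array([-1.79895307e+02, -1.47173929e-02,  1.66601732e+01]), 'contact_force': array([ 0.06796467, -0.07769683,  0.30717992]), 'torque': array([-0.00269688,  0.02909315, -0.04402013]), 'grasp_force': 0.0, 'finger_gap': 0.08537135672374047}
side {'mtx': array([[557.29610476,   0.        , 308.97649659],
       [  0.        , 557.29610476, 243.38248142],
       [  0.        ,   0.        ,   1.        ]]), 'position': array([ 0.42421057, -0.69465204,  0.94395304]), 'orientation': array([-1.41072938e+02,  4.22148706e-02, -1.06216861e+01])}
top {'mtx': array([[610.40724061,   0.        , 311.55461996],
       [  0.        , 610.40724061, 230.9274852 ],
       [  0.        ,   0.        ,   1.        ]]), 'position': array([ 0.41300091, -0.00190313,  1.25159838]), 'orientation': array([-172.86615202,   -0.62667615,  -88.7017635 ])}
wrist {'mtx': array([[351.04321023,   0.        , 320.88940924],
       [  0.        , 351.04321023, 243.91056798],
       [  0.        ,   0.        ,   1.        ]]), 'mount': array([[ 1.19667981e-04, -9.55573211e-01, -2.94753837e-01,
         7.44253533e-02],
       [ 9.99999598e-01, -1.47631025e-04,  8.84603195e-04,
        -9.48944350e-04],
       [-8.88817927e-04, -2.94753825e-01,  9.55572809e-01,
        -1.65585322e-01],
       [ 0.00000000e+00,  0.00000000e+00,  0.00000000e+00,
         1.00000000e+00]])}
```

View pics/top.png

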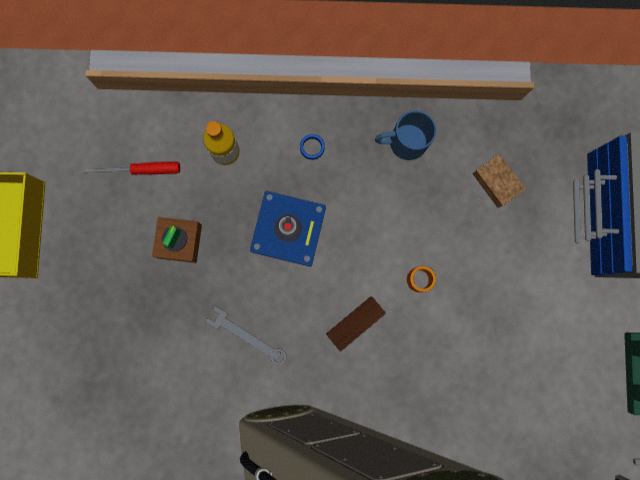

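View pics/side.png

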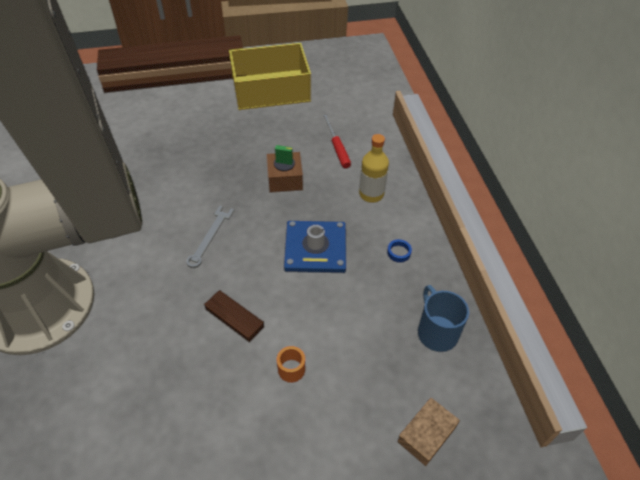

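The top view shows the hub at (288,227), the strip at (310,233) on its -y side, the sleeve at (422,279) and the crank at (172,237). The side view shows the sleeve at (291,364), the hub at (316,237) and the green tab at (284,155).

```bash
cat > h.py <<'E'
import numpy as np,cv2
from scipy.spatial.transform import Rotation as R
from cell import *
def pose(name,st=None):
    m=camera_model(name)
    if name!="wrist": return m["mtx"],R.from_euler("xyz",m["orientation"],degrees=True).as_matrix(),np.array(m["position"])
    st=st or state(); Rt=R.from_euler("xyz",st["tcp_rot"],degrees=True).as_matrix()
    M=m["mount"]; return m["mtx"],Rt@M[:3,:3],Rt@M[:3,3]+st["tcp_pos"]
def ray(uv,P):
    K,r,p=P; return r@np.linalg.solve(K,[uv[0],uv[1],1.])
def onplane(uv,z,P):
    d=ray(uv,P); return P[2]+d*(z-P[2][2])/d[2]
def proj(X,P):
    K,r,p=P; q=K@(r.T@(np.array(X)-p)); return q[:2]/q[2]
def tri(uv1,P1,uv2,P2):
    A=np.c_[ray(uv1,P1),-ray(uv2,P2)]; s=np.linalg.lstsq(A,P2[2]-P1[2],rcond=None)[0]
    a=P1[2]+s[0]*A[:,0]; b=P2[2]-s[1]*A[:,1]; return (a+b)/2,np.linalg.norm(a-b)
def mask(im,h0,h1,s=100,v=50):
    return cv2.inRange(cv2.cvtColor(im,cv2.COLOR_RGB2HSV),(h0,s,v),(h1,255,255))
def blob(m,box=None):
    if box: k=np.zeros_like(m);k[box[1]:box[3],box[0]:box[2]]=1;m=m*k
    c=max(cv2.findContours(m,cv2.RETR_EXTERNAL,cv2.CHAIN_APPROX_NONE)[0],key=cv2.contourArea)
    M=cv2.moments(c); return np.array([M["m10"]/M["m00"],M["m01"]/M["m00"]]),c
def totool(d,st=None): # world displacement -> tool axes
    st=st or state(); return R.from_euler("xyz",st["tcp_rot"],degrees=True).inv().apply(d)
E
python3 - <<'E'
from h import *
np.set_printoptions(precision=4,suppress=True)
a=np.load("top.npy");b=np.load("side.npy");T=pose("top");S=pose("side")
for nm,h,bt,bs,z in [("sleeve",(5,18),(390,250,450,310),(260,330,330,400),.03),("tab",(50,75),(150,210,200,260),(260,135,310,170),.075),
  ("plate",(100,125),(240,180,335,275),(275,210,355,280),.02),("strip",(25,35),(295,210,325,255),(295,250,335,270),.02)]:
    t,ct=blob(mask(a,*h),bt);s,cs=blob(mask(b,*h),bs)
    print(nm,t,s,tri(t,T,s,S),onplane(t,z,T),onplane(s,z,S))
    rr=cv2.minAreaRect(ct); 
    print("  corners",[onplane(p,z,T)[:2].round(4) for p in cv2.boxPoints(rr)])
m=cv2.inRange(cv2.cvtColor(a,cv2.COLOR_RGB2HSV),(0,120,80),(8,255,255));t,_=blob(m,(275,215,302,242));print("pin",t,onplane(t,.04,T))
E
```

```text
sleeve [421.077  278.7771] [290.7461 363.4775] (array([ 0.4758, -0.2338,  0.0267]), np.float64(0.0014221161303550854)) [ 0.4749 -0.2331  0.03  ] [ 0.4763 -0.2354  0.03  ]
  corners [array([ 0.4999, -0.2048]), array([ 0.5012, -0.2611]), array([ 0.4512, -0.261 ]), array([ 0.4499, -0.205 ])]
tab [168.6697 236.7937] [283.288  154.7899] (array([0.543 , 0.2651, 0.0736]), np.float64(0.000754423745033704)) [0.5424 0.2648 0.075 ] [0.5432 0.2636 0.075 ]
  corners [array([0.5289, 0.2785]), array([0.5659, 0.2623]), array([0.56  , 0.2496]), array([0.523 , 0.2658])]
plate [287.6695 228.1935] [315.1919 246.8099] (array([0.5739, 0.0372, 0.0073]), np.float64(0.0008602782329497942)) [0.5719 0.0368 0.02  ] [0.5723 0.0273 0.02  ]
  corners [array([0.523 , 0.1133]), array([0.6498, 0.0872]), array([ 0.6217, -0.0401]), array([ 0.4955, -0.0124])]
strip [309.1583 232.6625] [315.2479 259.4957] (array([ 0.5646, -0.0071,  0.0216]), np.float64(0.0021618257796278888)) [ 0.5637 -0.0071  0.02  ] [ 0.566  -0.0059  0.02  ]
  corners [array([0.5408, 0.0005]), array([ 0.5884, -0.0095]), array([ 0.5873, -0.0147]), array([ 0.5397, -0.0047])]
pin [287.348  226.0294] [0.5736 0.0369 0.04  ]
```

Call:
{"op": "jog_arm", "data": {"plan": [[0.389,-0.214,0.06,-1.5],[0.389,-0.214,0.06,-1.5],[0.389,-0.214,0.06,-1.5],[0.389,-0.214,0.06,-1.5],[0.389,-0.214,0.06,-1.5],[0.389,-0.214,0.06,-1.5],[0.389,-0.214,0.06,-1.5],[0.389,-0.214,0.06,-1.5],[0.389,-0.214,0.06,-1.5],[0.389,-0.214,0.06,-1.5],[0.389,-0.214,0.06,-1.5],[0.389,-0.214,0.06,-1.5]], "grip": -1}}

```text
clock: 1.3
tcp_pos: [0.4759, -0.2344, 0.1477]
tcp_rot: [-180.0, -0.0, 102.4]
contact_force: [-1.2, 0.6, 0.3]
finger_gap: 0.0852
grasp_force: 0.0
```

Run:
```python
from h import *
np.set_printoptions(precision=4,suppress=True)
st=state();a=snapshot("wrist");P=pose("wrist",st);print(st["tcp_pos"],st["tcp_rot"],st["joint_pos"],np.abs(st["dq"]).max())
t,c=blob(mask(a,5,18));print(t,cv2.boundingRect(c),onplane(t,.03,P))
cv2.imwrite("pics/w1.png",a[:,:,::-1])
# inner hole ellipse (top rim) 
m=mask(a,5,18);cs,h=cv2.findContours(m,cv2.RETR_CCOMP,cv2.CHAIN_APPROX_NONE)
for i,cc in enumerate(cs):
    if cv2.contourArea(cc)>300: e=cv2.fitEllipse(cc);print(h[0][i][3],e,onplane(e[0],.045,P))
```

```text
[ 0.4759 -0.2344  0.1477] [-179.9643   -0.012   102.4025] [-34.8826  14.5487 -10.5478  64.9365  -0.0181  42.7149] 1.261416194399522
[247.4566  54.0871] (185, 0, 118, 123) [ 0.3946 -0.1168  0.03  ]
-1 ((321.356201171875, 228.43441772460938), (62.84964370727539, 69.48627471923828), 1.4146523475646973) [ 0.4741 -0.2287  0.045 ]
12 ((321.3614196777344, 224.64767456054688), (33.271644592285156, 42.48518371582031), 90.49578857421875) [ 0.4734 -0.2257  0.045 ]
-1 ((246.85177612304688, 53.28298568725586), (65.33979797363281, 157.8694610595703), 148.22862243652344) [ 0.3975 -0.1187  0.045 ]
```

View pics/w1.png

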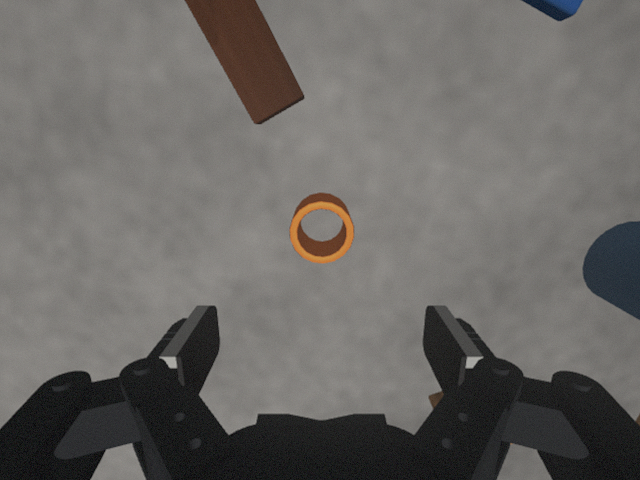

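The wrist view shows the bright sleeve rim at about (322,232), radius about 32 px, with the fingers clear on both sides.

Run:
```python
from h import *
np.set_printoptions(precision=4,suppress=True)
a=cv2.imread("pics/w1.png")[:,:,::-1].copy();st=state();P=pose("wrist",st)
t,c=blob(mask(a,5,18,100,180),(270,180,380,280));e=cv2.fitEllipse(c);print(t,e)
x=onplane(e[0],.045,P);print(x,totool(x-st["tcp_pos"],st), np.linalg.norm(onplane((e[0][0]+e[1][0]/2,e[0][1]),.045,P)-x))
```

```text
[321.3088 232.0387] ((321.3102111816406, 232.03321838378906), (60.015132904052734, 62.01024627685547), 88.24102020263672)
[ 0.4745 -0.2321  0.045 ] [ 0.0029 -0.0005  0.1029] 0.023766078734557005
```

Call:
{"op": "jog_arm", "data": {"plan": [[0.0025,-0.0005,0.05,0],[0.0025,-0.0005,0.095,0],[0.0025,-0.0005,0.125,0],[0.0025,-0.0005,0.137,0],[0.0025,-0.0005,0.137,0],[0.0025,-0.0005,0.137,0]]}}

```text
clock: 1.95
tcp_pos: [0.4758, -0.2333, 0.0123]
tcp_rot: [179.9, 0.1, 102.5]
contact_force: [-0.1, -0.2, 0.5]
finger_gap: 0.0854
grasp_force: 0.0
```

Call:
{"op": "jog_arm", "data": {"plan": [[0,0,0,0],[0,0,0,0],[0,0,0,0],[0,0,0,0],[0,0,0,0],[0,0,0,0],[0,0,0,0],[0,0,0,0]], "grip": 1}}

```text
clock: 2.75
tcp_pos: [0.4762, -0.2329, 0.0133]
tcp_rot: [179.9, 0.2, 102.6]
contact_force: [-2.9, 0.2, 9.5]
finger_gap: 0.0486
grasp_force: 60.0
```

Call:
{"op": "jog_arm", "data": {"plan": [[0,0,-0.02,0],[0,0,-0.06,0],[0,0,-0.1,0],[0,0,-0.13,0],[0,0,-0.13,0],[0,0,-0.13,0]]}}

```text
clock: 3.35
tcp_pos: [0.4757, -0.2322, 0.1418]
tcp_rot: [179.9, 0.1, 102.6]
contact_force: [-0.6, -0.7, -1.2]
finger_gap: 0.0484
grasp_force: 62.2
```

Run:
```python
from h import *
np.set_printoptions(precision=4,suppress=True)
st=state();a=snapshot("wrist");P=pose("wrist",st);print(st["tcp_pos"],st["tcp_rot"],st["contact_force"],st["torque"])
b=snapshot("side"); 
m=mask(a,5,18,100,60)
for q in cv2.findContours(m,cv2.RETR_EXTERNAL,cv2.CHAIN_APPROX_NONE)[0]:
    if cv2.contourArea(q)>200: print(cv2.boundingRect(q),cv2.fitEllipse(q))
cv2.imwrite("pics/w2.png",np.vstack([a[:,:,::-1],])); 
cv2.imwrite("pics/w2s.png",np.hstack([cv2.resize(a[200:,120:520,::-1],(400,280)),cv2.resize(b[280:420,200:400,::-1],(400,280))]))
```

```text
[ 0.4757 -0.2322  0.1418] [179.9141   0.0997 102.6147] [-0.5854 -0.6599 -1.173 ] [-0.0027  0.0626  0.0623]
(444, 419, 42, 48) ((461.1573181152344, 445.83404541015625), (28.32274627685547, 55.70730972290039), 147.50546264648438)
(264, 235, 115, 134) ((320.875244140625, 303.76617431640625), (114.4085464477539, 134.7700958251953), 0.27462059259414673)
(183, 0, 119, 125) ((245.46153259277344, 54.18746566772461), (66.57835388183594, 160.43927001953125), 148.33363342285156)
```

View pics/w2s.png

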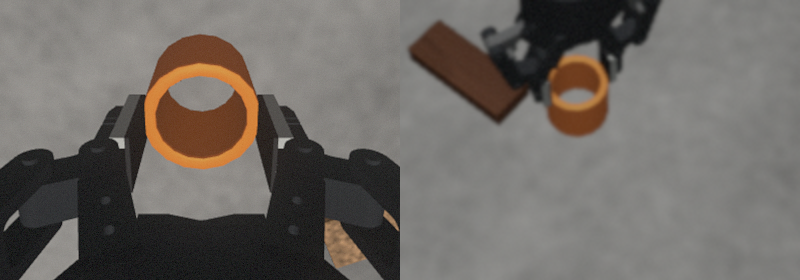

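Left crop: the sleeve is held upright, rim centre at about (321,317) in the full wrist picture. Right crop: the sleeve hangs clear of the bench.

```bash
cat >> h.py <<'E'
def rim(a,st,z,box):
    "sleeve rim centre in tool axes, from bright top ring"
    P=pose("wrist",st); m=mask(a,5,18,100,170); t,c=blob(m,box); e=cv2.fitEllipse(cv2.convexHull(c)); x=onplane(e[0],z,P)
    l=onplane((e[0][0]-e[1][0]/2,e[0][1]),z,P); return totool(x-st["tcp_pos"],st),e,np.linalg.norm(l-x)
E
python3 - <<'E'
from h import *
np.set_printoptions(precision=4,suppress=True)
a=cv2.imread("pics/w2.png")[:,:,::-1].copy();st=state()
off,e,r=rim(a,st,st["tcp_pos"][2]+.0317,(200,220,440,400));print(off,e,r)
lift=np.array([.573,.037]); tgt=lift-0
T=R.from_euler("xyz",st["tcp_rot"],degrees=True).as_matrix()
w=T@off; print(w); d=np.r_[lift-w[:2]-st["tcp_pos"][:2],0]; print("tool move now",totool(d,st))
E
```

```text
[ 0.0025 -0.0008 -0.0317] ((320.7586669921875, 315.8151550292969), (105.82100677490234, 116.629150390625), 89.10212707519531) 0.02255203411325411
[-0.0013  0.0023  0.0317]
tool move now [0.2379 0.1556 0.0001]
```

Call:
{"op": "jog_arm", "data": {"plan": [[0.15,0.155,0.0,0],[0.15,0.155,0.0,0],[0.15,0.155,0.0,0],[0.15,0.155,0.0,0],[0.15,0.155,0.02,0],[0.15,0.155,0.02,0],[0.15,0.155,0.02,0],[0.15,0.155,0.02,0]]}}

```text
clock: 4.25
tcp_pos: [0.5928, -0.0526, 0.1205]
tcp_rot: [-179.9, -0.0, 102.5]
contact_force: [-0.3, 0.1, -2.0]
finger_gap: 0.0482
grasp_force: 62.4
```

Run:
```python
from h import *
np.set_printoptions(precision=4,suppress=True)
st=state();a=snapshot("wrist");P=pose("wrist",st);print(st["tcp_pos"],st["tcp_rot"],np.abs(st["dq"]).max())
print(rim(a,st,st["tcp_pos"][2]+.0317,(200,220,440,400)))
print("hub expected px",proj((.573,.037,.06),P))
cv2.imwrite("pics/w3.png",a[:,:,::-1])
```

```text
[ 0.5928 -0.0526  0.1205] [-179.9144   -0.015   102.5431] 0.7141043975168013
(array([ 0.0026, -0.0008, -0.0317]), ((320.781494140625, 315.5989685058594), (106.18724060058594, 117.06741333007812), 90.41764831542969), np.float64(0.0226256031747541))
hub expected px [322.5755 108.1024]
```

View pics/w3.png

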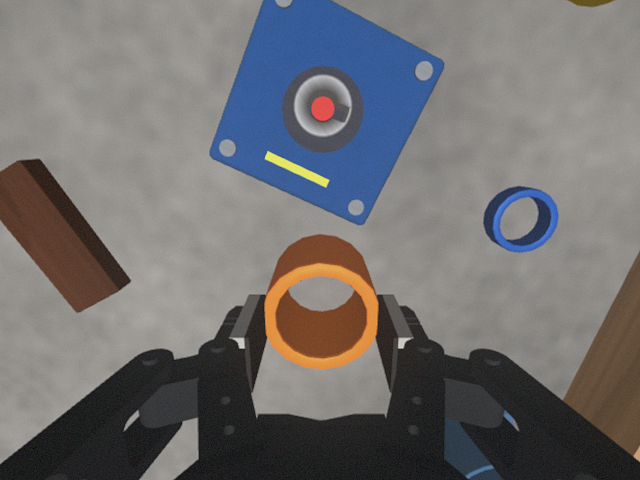

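The wrist view shows the hub's bright top ring at about (322,106), the red pin at (322,108), the dark keyway slot at (342,113), and the sleeve rim at (321,316).

Run:
```python
from h import *
np.set_printoptions(precision=4,suppress=True)
a=cv2.imread("pics/w3.png")[:,:,::-1].copy();st=state();P=pose("wrist",st)
g=a.astype(int);sat=g.max(2)-g.min(2)
m=((sat<25)&(g.mean(2)>105)).astype(np.uint8)*255
t,c=blob(m,(285,65,365,150));h=cv2.convexHull(c);e=cv2.fitEllipse(h);print(t,e,cv2.boundingRect(c))
x=onplane(e[0],.06,P);print("hub",x,"r",np.linalg.norm(onplane((e[0][0]+e[1][0]/2,e[0][1]),.06,P)-x),[np.linalg.norm(onplane(p[0],.06,P)-x).round(4) for p in h[::5]])
mp=mask(a,0,6,150,120);t,_=blob(mp,(300,85,345,130));print("pin",t,onplane(t,.04,P))
# ring sampled: brightness at r=12 mm around hub
for d in range(-60,61,6):
    th=np.deg2rad(d-12);v=[]
    for r in (.0115,.0125,.0135):
        u=proj(x+r*np.array([np.cos(th),np.sin(th),0]),P);v.append(cv2.getRectSubPix(cv2.cvtColor(a,cv2.COLOR_RGB2GRAY),(1,1),tuple(map(float,u)))[0,0])
    print(d-12,v,end=" ")
off,_,_=rim(a,st,st["tcp_pos"][2]+.0317,(200,220,440,400))
print("\nmove",totool(x-st["tcp_pos"],st)-off)
```

```text
[322.4363 105.1262] ((322.40771484375, 105.14707946777344), (58.414974212646484, 62.829742431640625), 1.260649561882019) (294, 74, 58, 63)
hub [0.573  0.0383 0.06  ] r 0.017585946508170098 [np.float64(0.0172), np.float64(0.0174), np.float64(0.0177), np.float64(0.0181), np.float64(0.0181), np.float64(0.0176), np.float64(0.0173)]
pin [322.3575 108.4237] [0.5731 0.0379 0.04  ]
-72 [np.uint8(123), np.uint8(135), np.uint8(143)] -66 [np.uint8(124), np.uint8(137), np.uint8(148)] -60 [np.uint8(124), np.uint8(136), np.uint8(147)] -54 [np.uint8(122), np.uint8(134), np.uint8(147)] -48 [np.uint8(123), np.uint8(138), np.uint8(151)] -42 [np.uint8(121), np.uint8(133), np.uint8(147)] -36 [np.uint8(120), np.uint8(133), np.uint8(148)] -30 [np.uint8(82), np.uint8(101), np.uint8(122)] -24 [np.uint8(80), np.uint8(79), np.uint8(78)] -18 [np.uint8(82), np.uint8(81), np.uint8(82)] -12 [np.uint8(82), np.uint8(82), np.uint8(81)] -6 [np.uint8(82), np.uint8(80), np.uint8(82)] 0 [np.uint8(86), np.uint8(87), np.uint8(87)] 6 [np.uint8(88), np.uint8(86), np.uint8(87)] 12 [np.uint8(88), np.uint8(88), np.uint8(100)] 18 [np.uint8(107), np.uint8(123), np.uint8(138)] 24 [np.uint8(118), np.uint8(132), np.uint8(149)] 30 [np.uint8(119), np.uint8(136), np.uint8(149)] 36 [np.uint8(121), np.uint8(134), np.uint8(150)] 42 [np.uint8(124), np.uint8(137), np.uint8(150)] 48 [np.uint8(123), np.uint8(138), np.uint8(152)] 
move [0.0908 0.0009 0.0927]
```

Call:
{"op": "jog_arm", "data": {"plan": [[0.03,0.001,0,0],[0.06,0.001,0,0],[0.091,0.001,0,0],[0.091,0.001,0,0],[0.091,0.001,0.02,0],[0.091,0.001,0.04,0],[0.091,0.001,0.044,0],[0.091,0.001,0.048,0],[0.091,0.001,0.051,0],[0.091,0.001,0.054,0]]}}

```text
clock: 5.3
tcp_pos: [0.5751, 0.0368, 0.0677]
tcp_rot: [179.9, 0.0, 102.6]
contact_force: [-1.1, -0.3, -0.0]
finger_gap: 0.0482
grasp_force: 62.5
```

Call:
{"op": "jog_arm", "data": {"plan": [[0,0,0.006,0],[0,0,0.012,0],[0,0,0.018,0],[0,0,0.023,0],[0,0,0.027,0],[0,0,0.03,0],[0,0,0.032,0],[0,0,0.0335,0],[0,0,0.0335,0]]}}

```text
clock: 6.2
tcp_pos: [0.5749, 0.0372, 0.0336]
tcp_rot: [180.0, 0.0, 102.6]
contact_force: [0.3, 0.0, -1.7]
finger_gap: 0.0483
grasp_force: 62.3
```

Call:
{"op": "jog_arm", "data": {"plan": [[0,0,0.001,0],[0,0,0.001,0],[0,0,0.001,0],[0,0,0.001,0],[0,0,0.001,0],[0,0,-0.03,0],[0,0,-0.07,0],[0,0,-0.1,0],[-0.02,0,-0.12,0],[-0.02,0,-0.12,0],[-0.02,0,-0.12,0]], "grip": -1}}

```text
clock: 7.3
tcp_pos: [0.5793, 0.0175, 0.1535]
tcp_rot: [180.0, 0.0, 102.6]
contact_force: [0.6, 0.2, 0.0]
finger_gap: 0.0852
grasp_force: 0.0
```

Run:
```python
from h import *
np.set_printoptions(precision=4,suppress=True)
st=state();a=snapshot("wrist");P=pose("wrist",st);print(st["tcp_pos"],st["tcp_rot"],st["joint_pos"])
u=proj((.573,.0382,.065),P);print(u);b=(int(u[0])-80,int(u[1])-80,int(u[0])+80,int(u[1])+80)
off,e,r=rim(a,st,.065,b);print(e,r,st["tcp_pos"]+R.from_euler("xyz",st["tcp_rot"],degrees=True).apply(off))
mp=mask(a,0,4,150,120);t,c=blob(mp,(int(u[0])-30,int(u[1])-30,int(u[0])+30,int(u[1])+30));print("pin",t,cv2.contourArea(c),onplane(t,.04,P))
S=snapshot("side");T=snapshot("top");np.save("top2.npy",T)
cv2.imwrite("pics/w4.png",np.hstack([a[b[1]-20:b[3]+20,b[0]-20:b[2]+20,::-1],cv2.resize(S[190:290,266:366,::-1],(200,200)),cv2.resize(T[200:280,130:210,::-1],(200,200))]))
```

```text
[0.5793 0.0175 0.1535] [179.9565   0.0021 102.556 ] [-6.206  19.5827 -2.751  67.6245  0.012  71.238 ]
[319.6531 212.758 ]
((320.5092468261719, 212.1893768310547), (67.2149887084961, 68.30707550048828), 87.53949737548828) 0.024768905301670995 [0.5735 0.0388 0.065 ]
pin [319.424  206.9807] 198.5 [0.5729 0.0375 0.04  ]
```

View pics/w4.png

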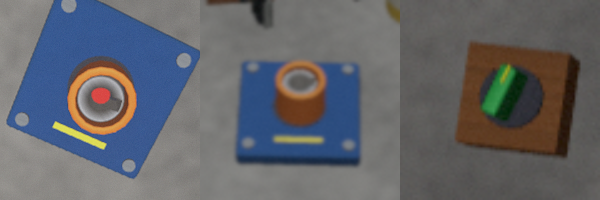

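The sleeve stands around the hub on the plate, with the keyway visible to the right in the left crop. In the top-view crop the yellow mark is at the tab's +x end (507,73), so the key yaw is about -24°.

Call:
{"op": "jog_arm", "data": {"plan": [[0.05,0.004,-0.02,-0.13],[0.1,0.008,-0.02,-0.27],[0.15,0.012,-0.02,-0.4],[0.2,0.016,-0.02,-0.54],[0.24,0.0186,-0.02,-0.67],[0.249,0.0186,-0.02,-0.8],[0.249,0.0186,-0.02,-0.937],[0.249,0.0186,-0.02,-0.937],[0.249,0.0186,-0.02,-0.937]]}}

```text
clock: 8.35
tcp_pos: [0.5422, 0.2648, 0.1724]
tcp_rot: [-179.9, -0.1, 156.1]
contact_force: [-0.4, 0.2, 0.7]
finger_gap: 0.0854
grasp_force: 0.0
```

Run:
```python
from h import *
np.set_printoptions(precision=4,suppress=True)
st=state();a=snapshot("wrist");P=pose("wrist",st);print(st["tcp_pos"],st["tcp_rot"],st["joint_pos"])
print(proj((.543,.265,.101),P))
cv2.imwrite("pics/w5.png",a[:,:,::-1])
for nm,h in (("green",(45,80)),("yellow",(24,34))):
    m=mask(a,*h,100,60);t,c=blob(m,(220,140,420,340));print(nm,t,cv2.minAreaRect(c),onplane(t,.101,P))
```

```text
[0.5422 0.2648 0.1724] [-179.9242   -0.0756  156.1332] [18.4153 21.8723  3.2676 71.5022 -0.0052 42.2821]
[321.5861 249.1782]
green [314.9655 241.2264] ((314.5, 242.5), (63.0, 19.0), 90.0) [0.5357 0.2631 0.101 ]
yellow [314.6762 267.0254] ((315.0, 267.0), (18.0, 4.0), 90.0) [0.5534 0.255  0.101 ]
```

View pics/w5.png

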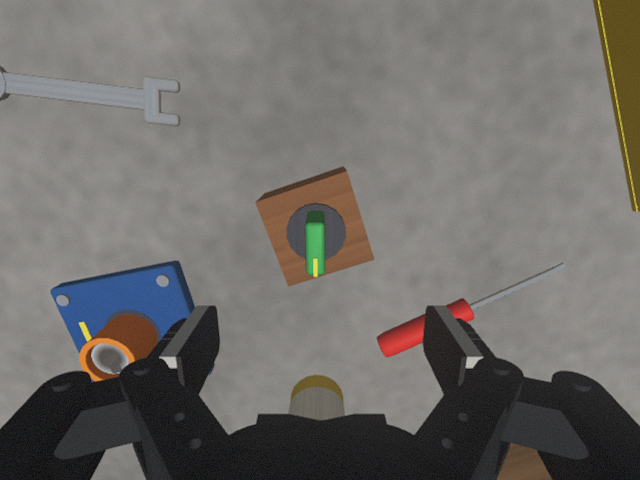

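The tab stands vertical in the image, its bright top face at about (315,250) with the yellow mark at (315,267). The yaw is aligned and the fingers are clear.

Run:
```python
from h import *
np.set_printoptions(precision=4,suppress=True)
a=cv2.imread("pics/w5.png")[:,:,::-1].copy();st=state();P=pose("wrist",st)
print([ (y,a[y,313].tolist()) for y in range(204,284,4)])
m=mask(a,45,80,100,150)|mask(a,24,34,100,150);t,c=blob(m,(280,190,350,300));r=cv2.boundingRect(c);print(t,r,cv2.minAreaRect(c))
x=onplane((r[0]+r[2]/2,r[1]+r[3]/2),.101,P);print(x,totool(x-st["tcp_pos"],st),"len",np.linalg.norm(onplane((314,r[1]),.101,P)-onplane((314,r[1]+r[3]),.101,P)))
```

```text
[(204, [67, 68, 70]), (208, [75, 76, 84]), (212, [44, 71, 44]), (216, [45, 76, 46]), (220, [46, 76, 45]), (224, [63, 144, 75]), (228, [83, 179, 101]), (232, [86, 178, 102]), (236, [84, 177, 98]), (240, [82, 176, 99]), (244, [84, 178, 104]), (248, [81, 175, 97]), (252, [80, 174, 97]), (256, [80, 176, 97]), (260, [192, 207, 86]), (264, [192, 206, 87]), (268, [192, 206, 90]), (272, [173, 198, 89]), (276, [157, 132, 65]), (280, [128, 126, 123])]
[314.8535 248.9489] (307, 224, 16, 53) ((314.5, 250.0), (15.0, 52.0), 0.0)
[0.5424 0.26   0.101 ] [-0.0018 -0.0041  0.0717] len 0.039669526454020984
```

Call:
{"op": "jog_arm", "data": {"plan": [[-0.002,-0.004,0.03,0],[-0.002,-0.004,0.07,0],[-0.002,-0.004,0.1,0],[-0.002,-0.004,0.111,0],[-0.002,-0.004,0.111,0],[-0.002,-0.004,0.111,0]]}}

```text
clock: 9.0
tcp_pos: [0.5441, 0.2603, 0.0637]
tcp_rot: [179.9, 0.1, 156.2]
contact_force: [0.3, -0.3, 0.6]
finger_gap: 0.0856
grasp_force: 0.0
```

Call:
{"op": "jog_arm", "data": {"plan": [[0,0,0,0],[0,0,0,0],[0,0,0,0],[0,0,0,0],[0,0,0,0],[0,0,0,0],[0,0,0,0],[0,0,0,0],[0,0,0,0],[0,0,0,0],[0,0,0,0]], "grip": 1}}

```text
clock: 10.1
tcp_pos: [0.5433, 0.2602, 0.0628]
tcp_rot: [180.0, 0.0, 156.3]
contact_force: [-0.8, -1.3, 5.3]
finger_gap: 0.0125
grasp_force: 60.7
```

Call:
{"op": "jog_arm", "data": {"plan": [[0,0,-0.01,0],[0,0,-0.03,0],[0,0,-0.06,0],[0,0,-0.1,0],[0,0,-0.1,0],[0,0,-0.1,0]]}}

```text
clock: 10.7
tcp_pos: [0.5438, 0.2606, 0.1633]
tcp_rot: [179.9, 0.1, 156.3]
contact_force: [-0.0, -0.3, -2.7]
finger_gap: 0.0125
grasp_force: 59.9
```

Run:
```python
from h import *
np.set_printoptions(precision=4,suppress=True)
st=state();a=snapshot("wrist");P=pose("wrist",st);print(st["tcp_pos"],st["tcp_rot"],st["finger_gap"],st["contact_force"],st["torque"])
S=snapshot("side");Q=pose("side");u=proj(st["tcp_pos"],Q).astype(int);print(u)
cv2.imwrite("pics/w6.png",np.hstack([a[200:440,170:470,::-1],cv2.resize(S[max(u[1]-60,0):,u[0]-60:][:120,:120,::-1],(240,240),interpolation=cv2.INTER_CUBIC)]))
cv2.imwrite("pics/w6w.png",a[:,:,::-1])
```

```text
[0.5438 0.2606 0.1633] [179.9195   0.0864 156.2962] 0.012489181724058707 [-0.0082 -0.3445 -2.6784] [0.0374 0.0087 0.0528]
[282 125]
```

View pics/w6.png

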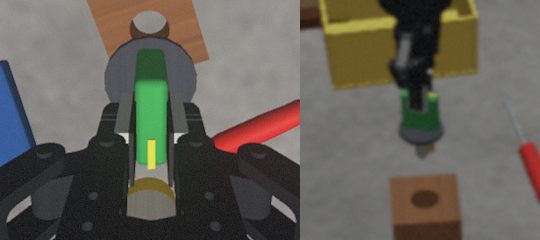

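The crank is held upright in both crops: tab top centred at column 321, and the flange visible around it with widest points at columns 275 and 367.

Run:
```python
from h import *
np.set_printoptions(precision=4,suppress=True)
a=cv2.imread("pics/w6w.png")[:,:,::-1].copy();st=state();P=pose("wrist",st);z=st["tcp_pos"][2]
m=mask(a,45,80,100,150)|mask(a,24,34,100,150);t,c=blob(m,(290,200,350,380));r=cv2.boundingRect(c);print(r,cv2.minAreaRect(c))
f=lambda u,v,dz:totool(onplane((u,v),z+dz,P)-st["tcp_pos"],st)
print("tab ends",f(321,r[1],.0382),f(321,r[1]+r[3],.0382),"sides",f(r[0],300,.0382),f(r[0]+r[2],300,.0382))
g=cv2.cvtColor(a,cv2.COLOR_RGB2GRAY).astype(int)
print("col",[(y,g[y,310]) for y in range(226,256,2)]);print("row",[(x,g[272,x]) for x in list(range(264,286,2))+list(range(356,378,2))])
# full left/right extents of flange via grey mask
```

```text
(306, 282, 30, 87) ((320.5, 325.0), (86.0, 29.0), 90.0)
tab ends [ 0.0212  0.0002 -0.0382] [-0.0189  0.0003 -0.0382] sides [ 0.0134 -0.0057 -0.0382] [ 0.0135  0.0062 -0.0382]
col [(226, np.int64(142)), (228, np.int64(143)), (230, np.int64(129)), (232, np.int64(64)), (234, np.int64(66)), (236, np.int64(63)), (238, np.int64(51)), (240, np.int64(89)), (242, np.int64(87)), (244, np.int64(90)), (246, np.int64(85)), (248, np.int64(87)), (250, np.int64(64)), (252, np.int64(65)), (254, np.int64(62))]
row [(264, np.int64(138)), (266, np.int64(134)), (268, np.int64(137)), (270, np.int64(136)), (272, np.int64(133)), (274, np.int64(111)), (276, np.int64(84)), (278, np.int64(84)), (280, np.int64(85)), (282, np.int64(86)), (284, np.int64(85)), (356, np.int64(85)), (358, np.int64(83)), (360, np.int64(86)), (362, np.int64(86)), (364, np.int64(83)), (366, np.int64(129)), (368, np.int64(143)), (370, np.int64(145)), (372, np.int64(148)), (374, np.int64(148)), (376, np.int64(146))]
```

Call:
{"op": "jog_arm", "data": {"plan": [[-0.035,-0.033,0,-0.06],[-0.07,-0.066,0,-0.12],[-0.105,-0.099,0,-0.18],[-0.14,-0.132,0,-0.24],[-0.17,-0.16,0,-0.283],[-0.183,-0.1726,0,-0.283],[-0.183,-0.1726,0,-0.283],[-0.183,-0.1726,0,-0.283],[-0.183,-0.1726,0,-0.283]]}}

```text
clock: 11.7
tcp_pos: [0.6403, 0.0301, 0.1618]
tcp_rot: [180.0, -0.1, 172.6]
contact_force: [0.1, -0.0, -1.9]
finger_gap: 0.012
grasp_force: 59.8
```

Run:
```python
from h import *
np.set_printoptions(precision=4,suppress=True)
st=state();a=snapshot("wrist");P=pose("wrist",st);print(st["tcp_pos"],st["tcp_rot"],np.abs(st["dq"]).max())
cv2.imwrite("pics/w7.png",a[:,:,::-1])
T=totool
print("flange front",T(onplane((310,239),st["tcp_pos"][2]-.0068,P)-st["tcp_pos"],st))
u=proj((.573,.0382,.065),P);b=[int(u[0])-75,int(u[1])-75,int(u[0])+75,int(u[1])+75];b[1]=max(b[1],0);print(u)
off,e,r=rim(a,st,.065,b);x=st["tcp_pos"]+R.from_euler("xyz",st["tcp_rot"],degrees=True).apply(off);print("sleeve",e,r,x)
mp=mask(a,0,4,150,120);t,c=blob(mp,(int(u[0])-30,max(0,int(u[1])-30),int(u[0])+30,int(u[1])+30));p=onplane(t,.04,P);print("pin",t,cv2.contourArea(c),p,T(p-st["tcp_pos"],st))
# hub bright ring inside sleeve
g=a.astype(int);sat=g.max(2)-g.min(2);m=((sat<25)&(g.mean(2)>105)).astype(np.uint8)*255
t,c=blob(m,(int(u[0])-26,int(u[1])-26,int(u[0])+26,int(u[1])+26));e=cv2.fitEllipse(cv2.convexHull(c));h=onplane(e[0],.06,P);print("hub",e,h,T(h-st["tcp_pos"],st))
gr=cv2.cvtColor(a,cv2.COLOR_RGB2GRAY)
for d in range(-42,31,4):
    q=np.deg2rad(d);v=[]
    for rr in (.0115,.013):
        w=proj(h+rr*np.array([np.cos(q),np.sin(q),0]),P);v.append(int(cv2.getRectSubPix(gr,(1,1),tuple(map(float,w)))[0,0]))
    print(d,v,end=" ")
```

```text
[0.6403 0.0301 0.1618] [179.9805  -0.1068 172.5808] 0.5583694425148573
flange front [ 0.0256 -0.0051  0.0068]
[319.4091 148.1338]
sleeve ((318.9214782714844, 148.15853881835938), (70.05841064453125, 72.7023696899414), 176.6204071044922) 0.02528413447430693 [0.573  0.0378 0.065 ]
pin [319.4382 146.6607] 249.5 [0.5726 0.0382 0.04  ] [ 0.068  -0.0008  0.1219]
hub ((319.2926940917969, 146.88204956054688), (47.89641571044922, 49.729331970214844), 179.3552703857422) [0.5723 0.0382 0.06  ] [ 0.0684 -0.0009  0.1019]
-42 [128, 147] -38 [124, 144] -34 [118, 143] -30 [99, 120] -26 [88, 95] -22 [86, 89] -18 [85, 91] -14 [83, 93] -10 [83, 94] -6 [83, 94] -2 [84, 95] 2 [88, 91] 6 [87, 88] 10 [87, 84] 14 [89, 101] 18 [102, 123] 22 [117, 139] 26 [123, 142] 30 [125, 144]
```

View pics/w7.png

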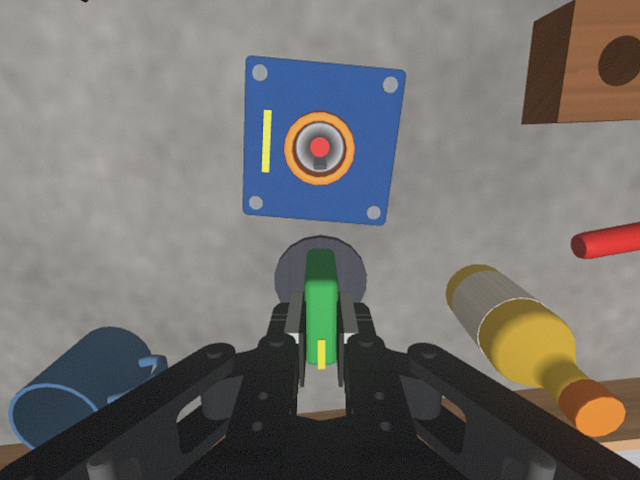

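The wrist view shows the sleeve around the hub at (319,148), the keyway at (320,163) pointing to the image bottom, and the crank's key mark at (321,355), aligned with it.

Call:
{"op": "jog_arm", "data": {"plan": [[0.03,-0.001,0,-0.012],[0.06,-0.001,0,-0.012],[0.067,-0.001,0,-0.012],[0.067,-0.001,0.0,-0.012],[0.067,-0.001,0.02,-0.012],[0.067,-0.001,0.04,-0.012],[0.067,-0.001,0.048,-0.012],[0.067,-0.001,0.052,-0.012],[0.067,-0.001,0.056,-0.012],[0.067,-0.001,0.059,-0.012],[0.067,-0.001,0.062,-0.012],[0.067,-0.001,0.062,-0.012]]}}

```text
clock: 12.95
tcp_pos: [0.5749, 0.0369, 0.1005]
tcp_rot: [179.9, 0.0, 173.2]
contact_force: [0.4, 2.4, -3.5]
finger_gap: 0.0125
grasp_force: 59.8
```

Call:
{"op": "jog_arm", "data": {"plan": [[0,0.0005,0.001,0],[0,0.0005,0.003,0],[0,0.0005,0.005,0],[0,0.0005,0.007,0],[0,0.0005,0.009,0],[0,0.0005,0.009,0]]}}

```text
clock: 13.55
tcp_pos: [0.5747, 0.037, 0.091]
tcp_rot: [180.0, -0.0, 173.2]
contact_force: [0.1, 3.2, -3.8]
finger_gap: 0.0123
grasp_force: 59.7
```

Call:
{"op": "jog_arm", "data": {"plan": [[0,0.0006,0.002,0],[0,0.0006,0.004,0],[0,0.0006,0.006,0],[0,0.0006,0.008,0],[0,0.0006,0.01,0],[0,0.0006,0.0115,0],[0,0.0006,0.0125,0],[0,0.0006,0.0125,0]]}}

```text
clock: 14.35
tcp_pos: [0.5753, 0.0373, 0.0794]
tcp_rot: [-180.0, 0.1, 173.2]
contact_force: [-2.0, 0.8, 4.6]
finger_gap: 0.0126
grasp_force: 60.8
```

Call:
{"op": "jog_arm", "data": {"plan": [[0,0,0.0005,0],[0,0,0.001,0],[0,0,0.0015,0],[0,0,0.0015,0],[0,0,0.0015,0]]}}

```text
clock: 14.85
tcp_pos: [0.5753, 0.0373, 0.0781]
tcp_rot: [-180.0, 0.1, 173.2]
contact_force: [-2.8, 1.4, 6.0]
finger_gap: 0.0125
grasp_force: 60.9
```

Call:
{"op": "jog_arm", "data": {"plan": [[0,0,0.0005,0],[0,0,0.001,0],[0,0,0.0015,0],[0,0,0.0015,0],[0,0,0.0015,0]]}}

```text
clock: 15.35
tcp_pos: [0.5755, 0.0373, 0.0778]
tcp_rot: [-180.0, 0.1, 173.2]
contact_force: [-4.4, 0.8, 12.5]
finger_gap: 0.0125
grasp_force: 62.0
```

Call:
{"op": "jog_arm", "data": {"plan": [[0.0005,0,0.0002,0],[0.0005,0,0.0003,0],[0.0005,0,0.0003,0],[0.0005,0,0.0003,0],[0.0005,0,0.0003,0]]}}

```text
clock: 15.85
tcp_pos: [0.5754, 0.0373, 0.0778]
tcp_rot: [-180.0, 0.2, 173.2]
contact_force: [-4.6, 1.2, 13.5]
finger_gap: 0.0122
grasp_force: 62.0
```

Run:
```python
from h import *
st=state();a=snapshot("wrist");S=snapshot("side");print(st["tcp_pos"],st["contact_force"],abs(st["dq"]).max())
cv2.imwrite("pics/w8.png",np.hstack([a[160:440,150:490,::-1],cv2.resize(S[170:290,256:376,::-1],(280,280),interpolation=cv2.INTER_CUBIC)]))
```

```text
[0.57541127 0.03732256 0.0778168 ] [-4.64948682  1.16158789 13.53481602] 0.057874473845078864
```

View pics/w8.png

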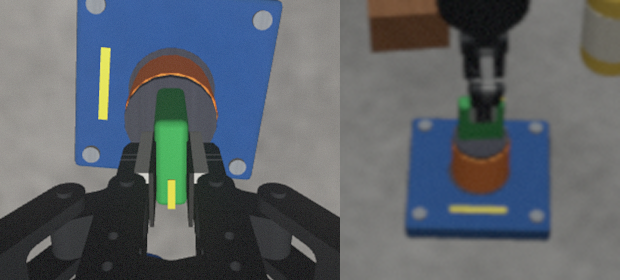

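Both crops show the flange flat on the sleeve, the sleeve on the plate, and the crank still gripped upright.

```bash
python3 -c "from cell import *; print(finish_job())"
```

```text
the job is handed in; nothing more can be done
None
```

I handed the job in at about 16 s on the robot clock: the sleeve stands on the plate around the hub, and the crank is keyed in, still gripped and pressed down with its flange on the sleeve (tip at about 30 mm, 13.5 N push). `finish_job` gave no verdict, so the result is unconfirmed.

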